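# Tip worn fittings through the sprung flap of a return bin

## Robot

A 7-joint arm with a two-finger parallel gripper is mounted at the origin on the work surface. World frame = base frame: x ahead of the robot, y to its left, z up, the work surface at z = 0. Lengths are in m, angles in degrees, forces in N, time in s.
With the tool pointing down it reaches from about 0.425 to 0.875 m from the base axis. Payload 4.7 kg.
Tool frame: the origin (TCP) lies at the very end of the fingers, on their centre line; the grasp point (between the pads) lies 19 mm behind it (pinch_z is the distance from the TCP to the grasp point, in m); z points along the fingers, y is the direction in which the jaws open and shut (so a half turn about z gives the same grasp; the last joint's range is limited). The gripper opens to 87 mm and grips with 3 to 60 N. Pads are 19 mm wide; open, the fingers measure 117 mm over their backs; the gripper's body (75 mm by 190 mm) begins 51 mm behind the grasp point.
Start: joints at [66.755, 18.392, -4.016, 83.108, 1.295, 78.541, -3.26], TCP at [0.265, -0.594, 0.223] pointing down, gripper open.
Joint ranges: [-163.93, 163.93], [-17.29, 119.83], [-79.2, 71.16], [3.27, 140.29], [-89.18, 269.18], [5.43, 117.66], [-154.24, 154.24]. Speed limits (degrees/s): [147.25, 147.25, 180, 180, 180, 180, 180].

## Interface

Orientations are given as [roll, pitch, yaw] about the fixed x, y, z axes, in that order (R = Rz(yaw) Ry(pitch) Rx(roll)).
In Python, from cell import get_obs, read_camera, camera_params, sign_off, pinch_z gives the robot as it stands.
- The arm moves only by the shell command python3 -m handwheel 'ROWS' [FORCE]. ROWS is JSON, a list of rows, each a list of 5 numbers: the finger opening in m, from 0 to 0.087, then the shift along the tool's x, y, z in m, then the turn about the tool's z in rad. In form: [[jaw, tx, ty, tz, twist], ...]. A call has 1 to 20 rows; each row is the pose to reach, as a shift and turn from the pose commanded when the call began, along the tool's axes at that moment; what a row does not reach only later rows make up. A row lasts 1/10 s, in which the tool goes at most 50 mm and 8.59 degrees, less where a joint would pass 70% of its speed; a pose out of reach is approached as far as the arm can. A call with a gripper value outside its range is refused whole. The fingers move at their own pace and stop on an object; FORCE is the grip in N (left out, the last holds). Time passes only in rows, so rows that repeat a pose let the fingers close. It gives the time, the measured TCP pose, the force and the opening at its end, in the units of the state.
- get_obs(): the state, without advancing time (a new reading comes with each control period).
- read_camera(name): name is "scene" or "side" or "wrist"; returns the picture (384x512x3 uint8, blue, green, red); there is no depth.
- camera_params(name): a dict with "camera_matrix" (3x3 intrinsics, pixels), "R" (3x3) and "t" (3): a world point X has camera coordinates R X + t. Camera axes: x right, y down, z forward; pixel columns grow to the right and rows downward; lengths in m; the calibration is good to about 2 mm. The wrist camera is an equidistant fisheye: a pixel r from the principal point sees the ray r / f radians off the axis. A picture is of the moment at which its call begins: read the wrist's pose just before it. camera_params takes no time and is no camera call; for the wrist camera it gives the pose at the moment of the call.
- sign_off(): hands the job in, once; it reports no verdict.
The state is a dict: "time_s": time; "qpos": joint angles; "joint_velocities": joint speeds; "effort": joint torques, N m; "tool_pos": TCP position; "tool_rot": TCP orientation; "force": force on the tool from outside, world axes, zero at the start; "wrist_torque": the same for the moment, N m; "grip_width": finger opening in m.
Only numpy, scipy, OpenCV 4.12 (cv2) and the standard library are available. Lean on these libraries where they do the work, as an engineer would, in place of code of your own. Each camera call takes 0.05 s, during which the arm holds its last target.

## Task

On the garden-shop counter, take the scoop that holds the two brass hose fittings, push the return bin's sprung flap down with the scoop's lip and tip both fittings through, keeping the flap pressed open with the lip until both are in the bin. Then let the flap close and stand the scoop back upright on the counter; do not knock or shift the empty scoop.

Things in the scene. Friction and masses are not known exactly. Their poses are not given: they have to be found in the camera images.
- scoop_grip (a point): Loaded aluminium scoop (mm, 0.2 kg): tray 150 (x) x 80 (y), walls 45 high at the rear, 25 in front; open at -x, where the floor edge is the 80 wide lip. Over the tray a black fin handle along x: 16 thick (y), 75 long, 62 to 92 above the underside. This point is in the fin, 77 above the underside; z up, -x to the robot's right. From here the lip edge is 85 to -x and 77 down, the tray's rear 65 to +x.
- fitting1_center (a point): Centre of a turned brass hose fitting, 28 across at the foot, 20 at the top, 24 high, about 45 g, standing loose on the 3 mm floor of the loaded scoop, z along its axis. It starts to slide towards the lip when the scoop is tipped 25 to 36 degrees, lip down; 50 degrees empties it.
- fitting2_center (a point): Centre of the second, equal fitting, in the same scoop.
- bin: Grey sheet-metal return bin, fixed, 200 (x) x 190 (y) x 150 mm high; origin at the centre of its underside, z up, +x towards the robot's left within 12 degrees. Its flat top has a slot from x = -36 to 66, y = -61 to 61, shut by a steel flap 98 (x) x 114 (y), flush with the top. The hinge line is along y at x = 64, z = 149, the robot's left side. Empty inside, walls 4 thick.
- flap (a joint): Flap angle, rad: 0 shut, grows to 1.25 as its free edge (bin x = -35) swings down into the bin; then it is a ramp falling towards the robot's right. Springs shut by itself: 0.12 N m at the hinge starts it (the fittings' weight does not), 0.2 N m at 1 rad (4 N, pushed 55 mm from the hinge). At 0.8 rad or more the fittings slide off it.
- spare_grip (a point): The bystander: an empty scoop of the same form and size, same grip point and axes. Leave it where it is.

How it is judged (in metres and radians):
On the way:
1. both fittings are down in the bin while the scoop still holds the flap open (more than 0.3 rad) (x of fitting1_center in the frame of bin between -0.096 and 0.096 m and y of fitting1_center in the frame of bin between -0.091 and 0.091 m and z of fitting1_center in the frame of bin between 0 and 0.07 m and x of fitting2_center in the frame of bin between -0.096 and 0.096 m and y of fitting2_center in the frame of bin between -0.091 and 0.091 m and z of fitting2_center in the frame of bin between 0 and 0.07 m and value of joint flap above 0.3 rad and contact force between scoop and bin above 0.2 N), for 0.05 s.
At the end, for the whole second after the job is handed in: Both fittings lie inside the bin (centres within its walls and less than 70 mm above the counter), the flap is shut (under 0.08 rad), and the scoop stands at rest and upright (within 0.1 rad) on the counter, its grip point within 8 mm of 77 mm above it, anywhere (x of fitting1_center in the frame of bin between -0.096 and 0.096 m and y of fitting1_center in the frame of bin between -0.091 and 0.091 m and z of fitting1_center in the frame of bin between 0 and 0.07 m and x of fitting2_center in the frame of bin between -0.096 and 0.096 m and y of fitting2_center in the frame of bin between -0.091 and 0.091 m and z of fitting2_center in the frame of bin between 0 and 0.07 m and value of joint flap below 0.08 rad and angle between scoop_grip's own z axis and vertical below 0.1 rad and height (world z) of scoop_grip between 0.069 and 0.085 m and linear speed of scoop below 0.02 m/s); the robot touches nothing.
It fails at once if the empty scoop is shifted by more than 20 mm (distance of spare_grip from where it was at the start of the episode above 0.02 m).
It also fails if it takes over 58 s, if anything falls off the work surface, if the arm or the gripper's body presses on something with over 40 N, if the wrist force passes 120 N, or if a joint passes its speed limit or range.

## Working session

There is one attempt and no reset: what is moved stays moved. The work goes in short steps, Python scripts to look and compute and a shell command to move; the robot and the scene stay as the last step left them, time stands still between calls to the robot, and variables do not carry over. Pictures are saved under pics/ and viewed, and the job is handed in when it is done.

```bash
mkdir -p pics; ls; python3 - <<'E'
from cell import *
import cv2
print(get_obs(), pinch_z)
for n in ("scene","side","wrist"):
    p=camera_params(n); print(n,p)
    cv2.imwrite(f"pics/{n}0.png",read_camera(n))
E
```

```text
pics
{'time_s': 0.0, 'qpos': array([66.75711239, 18.43733525, -4.01320545, 83.17496356,  1.29601118,
       78.54169169, -3.26132948]), 'joint_velocities': array([-0.00952554, -0.03987157,  0.03132222, -0.1046538 ,  0.06413124,
        0.04583497, -0.00268311]), 'effort': array([ 7.91195343e-04, -4.91285741e+01, -4.03295355e-01, -3.12532461e+01,
       -6.39463635e-02,  4.37443075e-02,  1.87061119e-04]), 'tool_pos': array([ 0.26460086, -0.59309346,  0.22148022]), 'tool_rot': array([-1.79891301e+02,  7.56945929e-03,  2.40493107e+01]), 'force': array([-1.06166827, -0.60953488,  0.23122661]), 'wrist_torque': array([ 0.0409372 , -0.01733658, -0.03869211]), 'grip_width': 0.08726432093024286} 0.0187
scene {'camera_matrix': array([[420.0894223 ,   0.        , 256.38999902],
       [  0.        , 420.0894223 , 191.22930742],
       [  0.        ,   0.        ,   1.        ]]), 'R': array([[ 0.66730675,  0.7447637 , -0.00535966],
       [ 0.43727572, -0.39760325, -0.80666077],
       [-0.60290268,  0.53594653, -0.59099042]]), 't': array([-0.36977637, -0.14626139,  1.29980505])}
side {'camera_matrix': array([[406.97778981,   0.        , 255.4962399 ],
       [  0.        , 406.97778981, 193.38536064],
       [  0.        ,   0.        ,   1.        ]]), 'R': array([[ 0.99130106, -0.13156348,  0.00364019],
       [-0.0791142 , -0.61775506, -0.78238074],
       [ 0.10518148,  0.77528687, -0.62278979]]), 't': array([-0.52832853,  0.12549155,  0.98660224])}
wrist {'camera_matrix': array([[297.31863964,   0.        , 254.15111415],
       [  0.        , 297.31863964, 194.4921847 ],
       [  0.        ,   0.        ,   1.        ]]), 'R': array([[ 0.40904959, -0.91251103, -0.00142964],
       [-0.877152  , -0.39363021,  0.27506296],
       [-0.25156074, -0.11126038, -0.96142515]]), 't': array([-0.64881646, -0.03534974,  0.38886526])}
```

View pics/scene0.png

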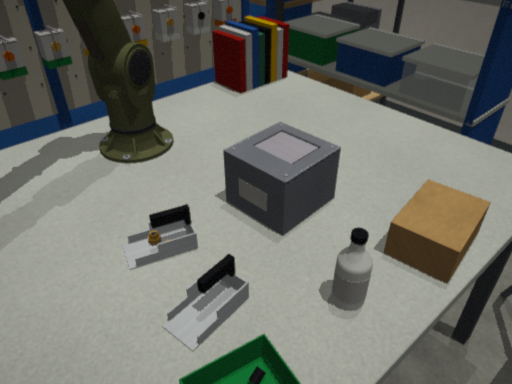

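View pics/side0.png

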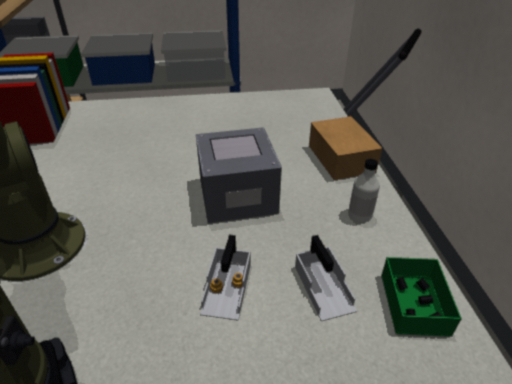

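View pics/wrist0.png

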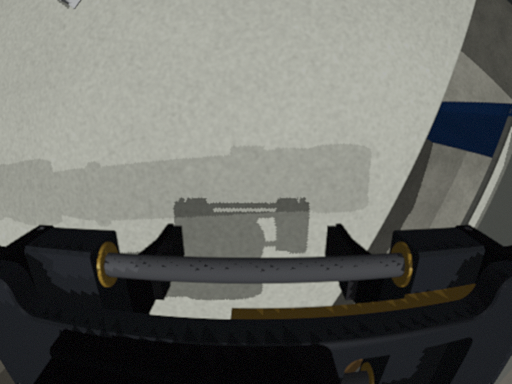

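```bash
python3 - <<'E'
import cv2
s=cv2.imread("pics/side0.png"); c=cv2.imread("pics/scene0.png")
cv2.imwrite("pics/s_sc.png",cv2.resize(s[225:325,190:360],None,fx=4.6,fy=4.6,interpolation=cv2.INTER_CUBIC))
cv2.imwrite("pics/s_bin.png",cv2.resize(s[120:225,185:290],None,fx=5.5,fy=5.5,interpolation=cv2.INTER_CUBIC))
cv2.imwrite("pics/c_sc.png",cv2.resize(c[200:345,115:255],None,fx=4,fy=4,interpolation=cv2.INTER_CUBIC))
cv2.imwrite("pics/c_bin.png",cv2.resize(c[115:235,215:345],None,fx=5,fy=5,interpolation=cv2.INTER_CUBIC))
E
```

```text
(no output)
```

View pics/s_sc.png

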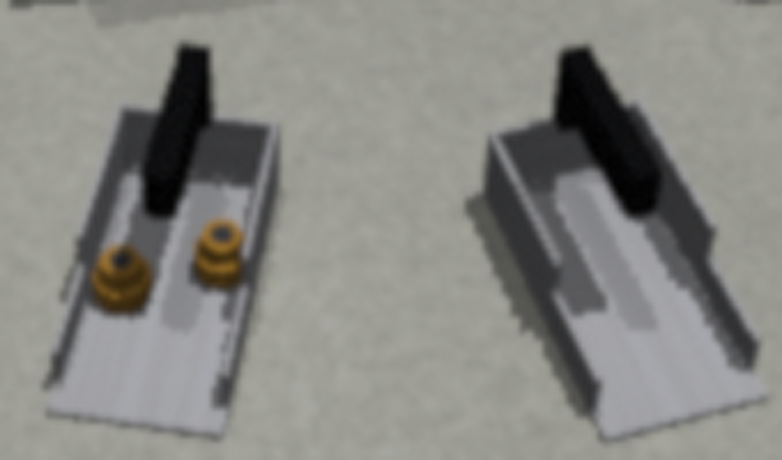

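View pics/s_bin.png

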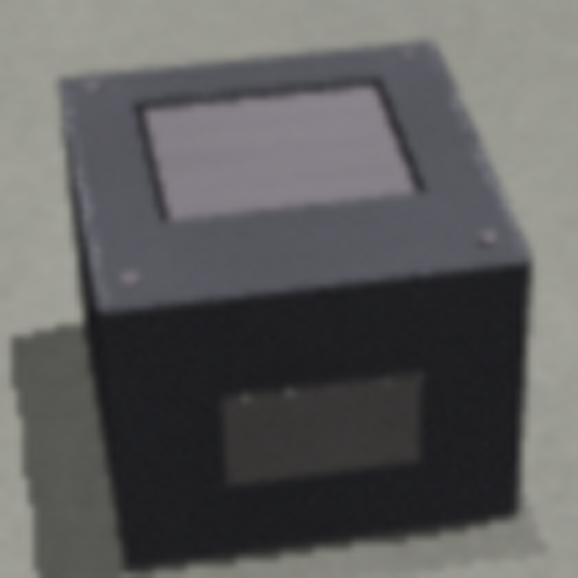

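View pics/c_sc.png

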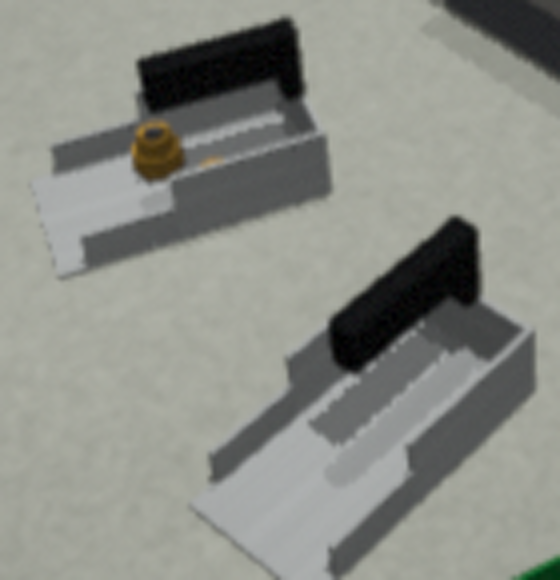

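View pics/c_bin.png

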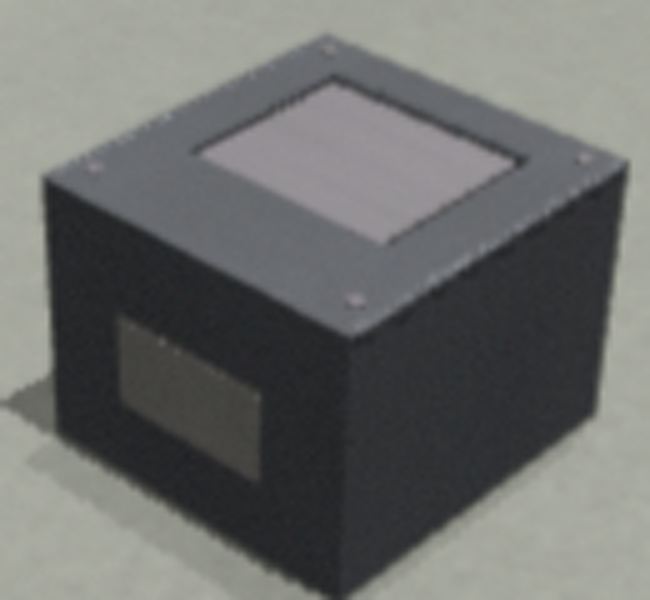

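```bash
cat > h.py <<'E'
import numpy as np
P={"scene":dict(K=np.array([[420.0894223,0,256.38999902],[0,420.0894223,191.22930742],[0,0,1]]),R=np.array([[0.66730675,0.7447637,-0.00535966],[0.43727572,-0.39760325,-0.80666077],[-0.60290268,0.53594653,-0.59099042]]),t=np.array([-0.36977637,-0.14626139,1.29980505])),
"side":dict(K=np.array([[406.97778981,0,255.4962399],[0,406.97778981,193.38536064],[0,0,1]]),R=np.array([[0.99130106,-0.13156348,0.00364019],[-0.0791142,-0.61775506,-0.78238074],[0.10518148,0.77528687,-0.62278979]]),t=np.array([-0.52832853,0.12549155,0.98660224]))}
def onz(cam,u,v,z):
    p=P[cam]; d=p["R"].T@np.linalg.inv(p["K"])@np.array([u,v,1]); o=-p["R"].T@p["t"]
    return o+d*(z-o[2])/d[2]
def proj(cam,X):
    p=P[cam]; c=p["R"]@np.asarray(X)+p["t"]; q=p["K"]@c; return q[:2]/q[2]
def crop(u,v,s,ox,oy): return (u+.5)/s-.5+ox,(v+.5)/s-.5+oy
E
python3 - <<'E'
from h import *
np.set_printoptions(precision=4,suppress=True)
S=lambda u,v,z:onz("side",*crop(u,v,4.6,190,225),z)
C=lambda u,v,z:onz("scene",*crop(u,v,4,115,200),z)
for n,a in dict(lipL=(47,412,0.001),lipR=(222,438,.001),rearL=(122,107,.045),rearR=(278,124,.045),finRL=(180,45,.092),finRR=(209,47,.092),finFL=(147,177,.092),finFR=(176,182,.092),finFbot=(162,213,.062)).items(): print("side",n,S(*a))
for n,a in dict(lipA=(30,182,.001),lipB=(60,277,.001),rearR=(327,135,.045),finF=(140,60,.092),finRear=(290,18,.092)).items(): print("scene",n,C(*a))
for n,a in dict(lipL=(605,440,0.001),lipR=(767,398,.001),rearL=(490,135,.045),finRL=(562,50,.092),finFL=(628,180,.092),finFR=(655,172,.092)).items(): print("spare",n,S(*a))
B=lambda u,v,z=.15:onz("side",*crop(u,v,5.5,185,120),z)
for n,a in dict(FL=(60,80),FR=(435,42),NR=(530,265),NL=(95,312),slFL=(137,104),slFR=(380,80),slNR=(423,190),slNL=(165,220)).items(): print("bin side",n,B(*a))
D=lambda u,v,z=.15:onz("scene",*crop(u,v,5,215,115),z)
for n,a in dict(T=(325,35),R=(630,163),N=(350,337),L=(43,177),slT=(333,78),slR=(525,160),slN=(385,245),slL=(193,152)).items(): print("bin scene",n,D(*a))
E
```

```text
side lipL [ 0.3849 -0.2481  0.001 ]
side lipR [ 0.4609 -0.2715  0.001 ]
side rearL [ 0.4287 -0.1081  0.045 ]
side rearR [ 0.5033 -0.1292  0.045 ]
side finRL [ 0.4583 -0.1167  0.092 ]
side finRR [ 0.4718 -0.1198  0.092 ]
side finFL [ 0.4373 -0.1973  0.092 ]
side finFR [ 0.4497 -0.2019  0.092 ]
side finFbot [ 0.4429 -0.1927  0.062 ]
scene lipA [ 0.3843 -0.2487  0.001 ]
scene lipB [ 0.4603 -0.271   0.001 ]
scene rearR [ 0.5062 -0.1292  0.045 ]
scene finF [ 0.4386 -0.1949  0.092 ]
scene finRear [ 0.4616 -0.1167  0.092 ]
spare lipL [ 0.6279 -0.2943  0.001 ]
spare lipR [ 0.7058 -0.2825  0.001 ]
spare rearL [ 0.6042 -0.1496  0.045 ]
spare finRL [ 0.6371 -0.1432  0.092 ]
spare finFL [ 0.6465 -0.2262  0.092 ]
spare finFR [ 0.6596 -0.2232  0.092 ]
bin side FL [0.3973 0.2235 0.15  ]
bin side FR [0.5871 0.2378 0.15  ]
bin side NR [0.5994 0.0367 0.15  ]
bin side NL [0.4087 0.0257 0.15  ]
bin side slFL [0.434  0.1957 0.15  ]
bin side slFR [0.5544 0.2036 0.15  ]
bin side slNR [0.5613 0.1023 0.15  ]
bin side slNL [0.4421 0.0925 0.15  ]
bin scene T [0.3992 0.2207 0.15  ]
bin scene R [0.5888 0.2342 0.15  ]
bin scene N [0.6013 0.0371 0.15  ]
bin scene L [0.4138 0.0234 0.15  ]
bin scene slT [0.4355 0.1907 0.15  ]
bin scene slR [0.554  0.2001 0.15  ]
bin scene slN [0.5616 0.0985 0.15  ]
bin scene slL [0.4435 0.0901 0.15  ]
```

```bash
cat >> h.py <<'E'
def delta(o,tgt,yaw):
    """tool-axis shift and twist from measured pose to target"""
    from scipy.spatial.transform import Rotation as Ro
    R=Ro.from_euler('xyz',o["tool_rot"],degrees=True).as_matrix()
    return R.T@(np.array(tgt)-o["tool_pos"]), -np.radians(yaw-o["tool_rot"][2])
E
python3 - <<'E'
from h import *; from cell import get_obs
np.set_printoptions(precision=4,suppress=True)
o=get_obs(); print(delta(o,[.4497,-.1728,.18],73.2)); print(delta(o,[.4497,-.1728,.065],73.2))
E
```

```text
(array([ 0.3403, -0.3084,  0.0421]), np.float64(-0.8577715243144574))
(array([ 0.3403, -0.3083,  0.1571]), np.float64(-0.8577715243144574))
```

```bash
python3 -m handwheel '[[0.087,0.034,-0.031,0.01,-0.086],[0.087,0.068,-0.062,0.02,-0.172],[0.087,0.102,-0.093,0.03,-0.257],[0.087,0.136,-0.123,0.04,-0.343],[0.087,0.17,-0.154,0.042,-0.43],[0.087,0.204,-0.185,0.042,-0.515],[0.087,0.238,-0.216,0.042,-0.6],[0.087,0.272,-0.247,0.042,-0.686],[0.087,0.306,-0.277,0.042,-0.772],[0.087,0.33,-0.3,0.042,-0.83],[0.087,0.34,-0.308,0.042,-0.858],[0.087,0.34,-0.308,0.042,-0.858],[0.087,0.34,-0.308,0.042,-0.858],[0.087,0.34,-0.308,0.042,-0.858]]'
python3 - <<'E'
from h import *; from cell import *
import cv2
np.set_printoptions(precision=4,suppress=True)
o=get_obs(); print(o["time_s"],o["tool_pos"],o["tool_rot"],o["qpos"],o["force"]); print(delta(o,[.4497,-.1728,.065],73.2))
cv2.imwrite("pics/w1.png",read_camera("wrist"))
cv2.imwrite("pics/s1.png",read_camera("side"))
E
```

```text
time_s: 1.55
tool_pos: [0.449, -0.176, 0.1803]
tool_rot: [-180.0, 0.0, 73.0]
force: [-0.2, -0.1, 0.3]
grip_width: 0.087
1.55 [ 0.449  -0.176   0.1803] [-179.9705    0.034    72.9776] [ 45.0985   0.5473 -26.8309 108.6521   0.2981  70.8885   1.1485] [-0.2025 -0.134   0.3024]
(array([ 0.0033, -0.0002,  0.1153]), np.float64(-0.003881044436680621))
```

View pics/w1.png

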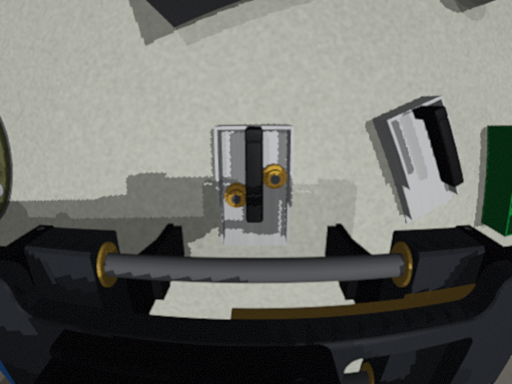

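View pics/s1.png

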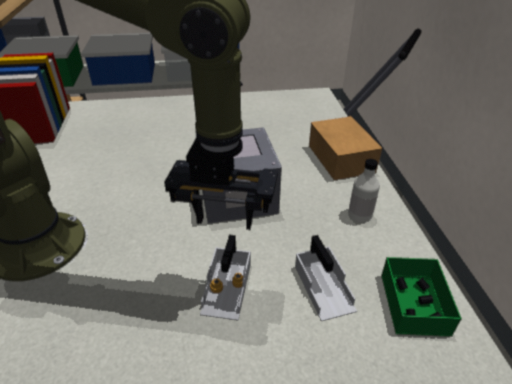

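```bash
python3 - <<'E'
from h import *; from cell import *
np.set_printoptions(precision=4,suppress=True)
p=camera_params("wrist"); K=p["camera_matrix"];R=p["R"];t=p["t"]
def w(u,v,z):
    dx=np.array([u-K[0,2],v-K[1,2]]);r=np.hypot(*dx);a=r/K[0,0]
    d=R.T@np.r_[np.sin(a)*dx/r,np.cos(a)]; o=-R.T@t
    return o+d*(z-o[2])/d[2]
g=np.array([.4474,-.1785]);x=np.array([np.cos(np.radians(73.1)),np.sin(np.radians(73.1))])
for n,a in dict(front=(254,221,.092),rear=(254,127,.092),lip=(254,244,.002),rearwall=(253,125,.045),frontbot=(254,221,.062)).items():
    q=w(*a); print(n,q,(q[:2]-g)@x)
E
```

```text
front [ 0.4417 -0.1955  0.092 ] -0.017889051299014868
rear [ 0.4659 -0.1158  0.092 ] 0.06535091970318407
lip [ 0.4225 -0.2585  0.002 ] -0.08375297091314779
rearwall [ 0.4648 -0.1159  0.045 ] 0.0649083442618548
frontbot [ 0.4383 -0.2065  0.062 ] -0.029458175911882156
```

```bash
python3 -m handwheel '[[0.087,0.005,0,0.03,-0.002],[0.087,0.005,0,0.06,-0.002],[0.087,0.005,0,0.085,-0.002],[0.087,0.005,0,0.1,-0.002],[0.087,0.005,0,0.108,-0.002],[0.087,0.005,0,0.113,-0.002],[0.087,0.005,0,0.113,-0.002],[0.06,0.005,0,0.113,-0.002],[0.03,0.005,0,0.113,-0.002],[0.01,0.005,0,0.113,-0.002],[0.0,0.005,0,0.113,-0.002],[0.0,0.005,0,0.113,-0.002],[0.0,0.005,0,0.113,-0.002],[0.0,0.005,0,0.113,-0.002],[0.0,0.005,0,0.113,-0.002]]' 30
python3 - <<'E'
from h import *; from cell import *
np.set_printoptions(precision=4,suppress=True)
o=get_obs(); print(o["time_s"],o["tool_pos"],o["tool_rot"],o["force"],o["grip_width"])
E
```

```text
time_s: 3.15
tool_pos: [0.4513, -0.1689, 0.0675]
tool_rot: [-180.0, 0.0, 73.3]
force: [0.3, 0.8, 0.1]
grip_width: 0.0307
3.15 [ 0.4513 -0.1689  0.0675] [-179.9952    0.0015   73.3272] [0.2688 0.7697 0.0629] 0.030727903083457454
```

```bash
python3 -m handwheel '[[0,0,0,0,0],[0,0,0,0,0],[0,0,0,0,0],[0,0,0,0,0],[0,0,0,0,0],[0,0,0,0,0]]' 30
python3 -m handwheel '[[0,0,0,-0.003,0],[0,0,0,-0.008,0],[0,0,0,-0.014,0],[0,0,0,-0.02,0],[0,0,0,-0.025,0],[0,0,0,-0.025,0],[0,0,0,-0.025,0]]' 30
python3 - <<'E'
from h import *; from cell import *
import cv2
np.set_printoptions(precision=4,suppress=True)
o=get_obs(); print(o["time_s"],o["tool_pos"],o["tool_rot"],o["force"],o["wrist_torque"],o["grip_width"])
for n in("side","scene"): 
    im=read_camera(n); im=im[180:340,150:310] if n=="side" else im[170:300,90:250]
    cv2.imwrite(f"pics/{n}2.png",cv2.resize(im,None,fx=3.6,fy=3.6,interpolation=cv2.INTER_CUBIC))
E
```

```text
time_s: 3.75
tool_pos: [0.4511, -0.1689, 0.0675]
tool_rot: [-180.0, 0.0, 73.3]
force: [-0.1, 1.1, -0.2]
grip_width: 0.0157
time_s: 4.45
tool_pos: [0.4513, -0.1691, 0.0927]
tool_rot: [180.0, 0.0, 73.3]
force: [0.3, -0.3, -3.6]
grip_width: 0.0156
4.45 [ 0.4513 -0.1691  0.0927] [179.9795   0.0141  73.3216] [ 0.2773 -0.3095 -3.6356] [ 0.0144 -0.0954  0.0612] 0.015588180704907044
```

View pics/side2.png

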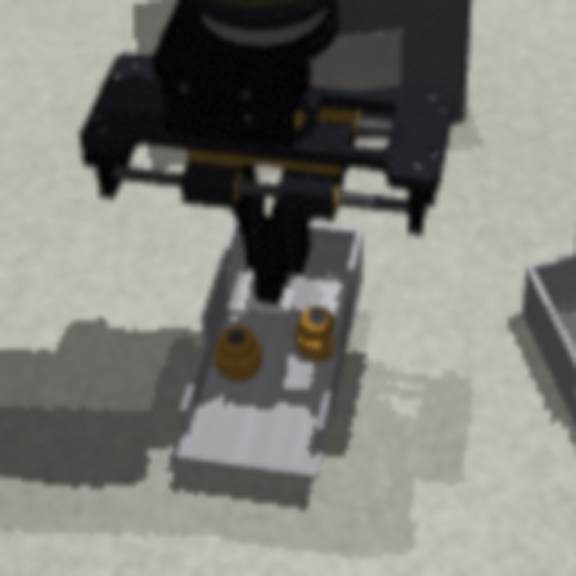

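View pics/scene2.png

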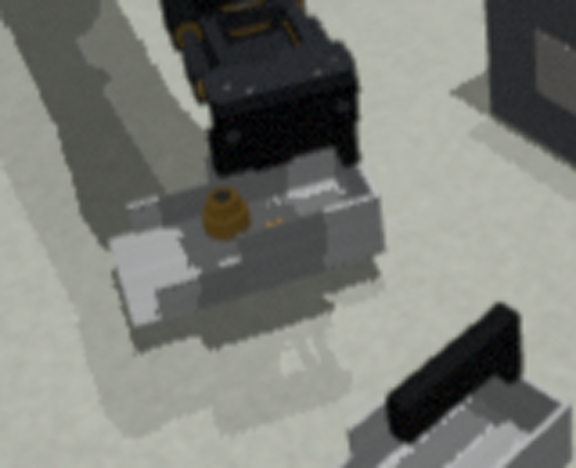

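```bash
python3 -m handwheel '[[0,0,0,-0.006,0],[0,0,0,-0.016,0],[0,0,0,-0.032,0],[0,0,0,-0.05,0],[0,0,0,-0.07,0],[0,0,0,-0.09,0],[0,0,0,-0.108,0],[0,0.004,0,-0.124,0],[0,0.012,-0.002,-0.138,-0.01],[0,0.026,-0.005,-0.148,-0.025],[0,0.044,-0.008,-0.153,-0.045],[0,0.064,-0.011,-0.155,-0.065],[0,0.086,-0.015,-0.155,-0.085],[0,0.108,-0.019,-0.155,-0.105],[0,0.13,-0.023,-0.155,-0.125],[0,0.15,-0.027,-0.155,-0.145],[0,0.168,-0.03,-0.155,-0.162],[0,0.18,-0.032,-0.155,-0.175],[0,0.186,-0.033,-0.155,-0.18],[0,0.186,-0.033,-0.155,-0.18]]' 30
python3 - <<'E'
from h import *; from cell import *
np.set_printoptions(precision=4,suppress=True)
o=get_obs(); print(o["time_s"],o["tool_pos"],o["tool_rot"],o["force"],o["grip_width"])
print(delta(o,[.4945,.2056,.247],93.8))
E
```

```text
time_s: 6.55
tool_pos: [0.4731, 0.0192, 0.2475]
tool_rot: [-180.0, 0.0, 83.7]
force: [0.0, -0.7, -3.4]
grip_width: 0.016
6.55 [0.4731 0.0192 0.2475] [-179.9933    0.002    83.7046] [ 0.0335 -0.6722 -3.4144] 0.016032236727607826
(array([0.1876, 0.0008, 0.0005]), np.float64(-0.17619781680564225))
```

```bash
python3 -m handwheel '[[0,0.004,0,0,0],[0,0.012,0,0,-0.01],[0,0.026,0,0,-0.025],[0,0.044,0,0,-0.045],[0,0.064,0,0,-0.065],[0,0.086,0,0,-0.085],[0,0.108,0,0,-0.105],[0,0.13,0,0,-0.125],[0,0.15,0,0,-0.145],[0,0.168,0.001,0,-0.16],[0,0.18,0.001,0,-0.17],[0,0.186,0.001,0,-0.176],[0,0.188,0.001,0,-0.176],[0,0.188,0.001,0,-0.176]]' 30
python3 - <<'E'
from h import *; from cell import *
import cv2
np.set_printoptions(precision=4,suppress=True)
o=get_obs(); print(o["time_s"],o["tool_pos"],o["tool_rot"],o["force"],o["wrist_torque"])
for n in("side","scene"): 
    im=read_camera(n); im=im[70:240,160:330] if n=="side" else im[60:240,190:370]
    cv2.imwrite(f"pics/{n}3.png",cv2.resize(im,None,fx=3.3,fy=3.3,interpolation=cv2.INTER_CUBIC))
E
```

```text
time_s: 7.95
tool_pos: [0.4948, 0.2052, 0.2474]
tool_rot: [-180.0, 0.0, 93.7]
force: [0.8, -0.6, -3.3]
grip_width: 0.0156
7.95 [0.4948 0.2052 0.2474] [-179.9809    0.0239   93.7103] [ 0.7585 -0.6188 -3.3212] [-0.0004 -0.0573  0.0111]
```

View pics/side3.png

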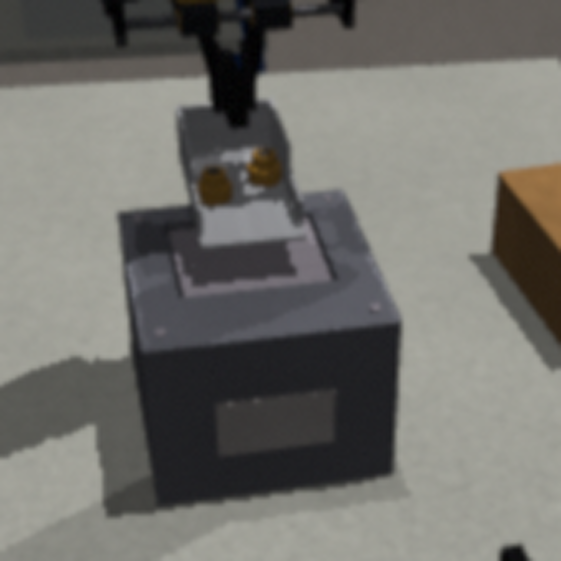

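View pics/scene3.png

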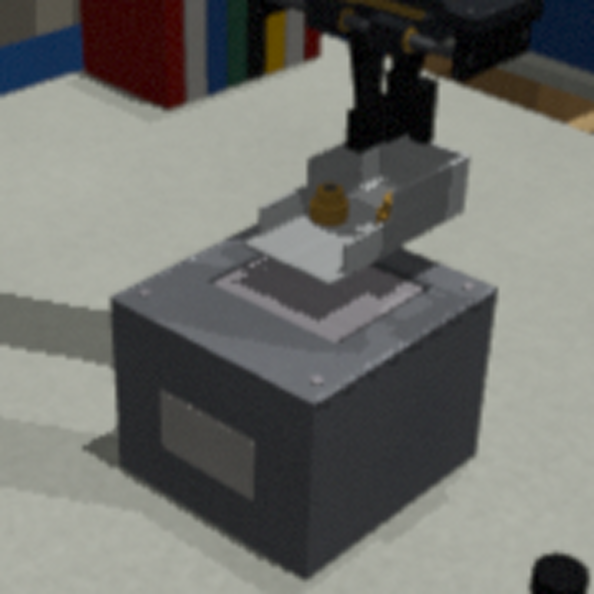

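```bash
python3 - <<'E'
from h import *
import cv2
np.set_printoptions(precision=4,suppress=True)
def tri(a,b):
    P1=P["side"]["K"]@np.c_[P["side"]["R"],P["side"]["t"]];P2=P["scene"]["K"]@np.c_[P["scene"]["R"],P["scene"]["t"]]
    X=cv2.triangulatePoints(P1,P2,np.array(crop(*a,3.3,160,70)),np.array(crop(*b,3.3,190,60)));return (X[:3]/X[3]).ravel()
c=np.array([.4994,.1308]);x=np.array([-.0663,.9978]);y=np.array([-.9978,-.0663])
for a,b in [((203,246),(248,241)),((307,239),(333,281)),((266,104),(468,157)),((182,111),(375,137))]:
    X=tri(a,b);print(X,(X[:2]-c)@x,(X[:2]-c)@y)
E
```

```text
[0.4612 0.1107 0.1822] -0.017549905170845984 0.03942130742342666
[0.5402 0.1148 0.1809] -0.01867722231003194 -0.039637717164474846
[0.5255 0.2663 0.2191] 0.1334408728276171 -0.03501305677717378
[0.4559 0.2447 0.2226] 0.11652490074131348 0.035877837496650626
```

```bash
python3 -m handwheel '[[0,-0.003,0,0.004,0],[0,-0.008,0,0.01,0],[0,-0.012,0,0.018,0],[0,-0.012,0,0.024,0],[0,-0.012,0,0.028,0],[0,-0.012,0,0.031,0],[0,-0.012,0,0.031,0],[0,-0.012,0,0.031,0]]' 30
python3 -c "
from cell import *
o=get_obs();print(o['tool_pos'],o['force'],o['wrist_torque'])"
```

```text
time_s: 8.85
tool_pos: [0.4954, 0.1932, 0.2175]
tool_rot: [-180.0, 0.1, 93.7]
force: [-3.9, -3.2, 5.8]
grip_width: 0.0161
[0.49535774 0.1931896  0.21753068] [-3.87058137 -3.23255284  5.75576814] [-0.60418098  0.84776642 -0.0031644 ]
```

```bash
python3 -m handwheel '[[0,0,0,0.0,0],[0,-0.003,0,0.0005,0],[0,-0.006,0,0.001,0],[0,-0.009,0,0.001,0],[0,-0.013,0,0.0015,0],[0,-0.017,0,0.0025,0],[0,-0.017,0,0.0025,0]]' 12
python3 - <<'E'
from h import *; from cell import *
import cv2
np.set_printoptions(precision=4,suppress=True)
o=get_obs(); print(o["time_s"],o["tool_pos"],o["tool_rot"],o["force"],o["wrist_torque"])
for n in("side","scene"): 
    im=read_camera(n); im=im[70:240,160:330] if n=="side" else im[60:240,190:370]
    cv2.imwrite(f"pics/{n}4.png",cv2.resize(im,None,fx=3.3,fy=3.3,interpolation=cv2.INTER_CUBIC))
E
```

```text
time_s: 9.55
tool_pos: [0.497, 0.1757, 0.2142]
tool_rot: [180.0, 0.0, 93.7]
force: [-2.7, 2.5, 4.6]
grip_width: 0.0158
9.55 [0.497  0.1757 0.2142] [179.9866   0.0324  93.6739] [-2.6663  2.4562  4.6027] [0.2978 0.5653 0.0619]
```

View pics/scene4.png

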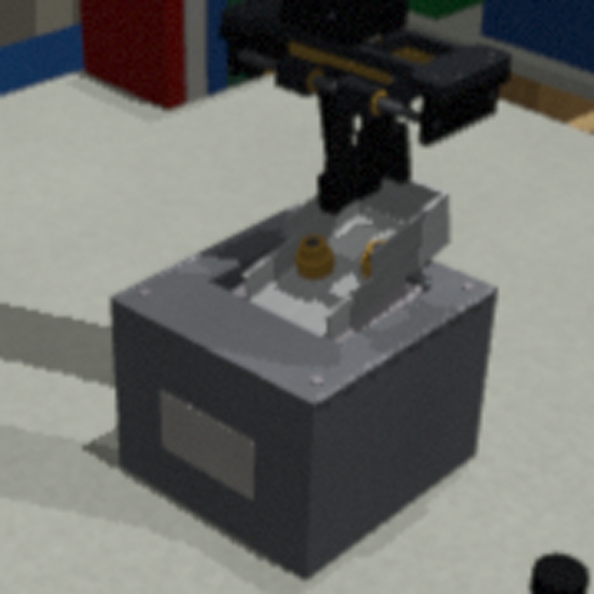

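View pics/side4.png

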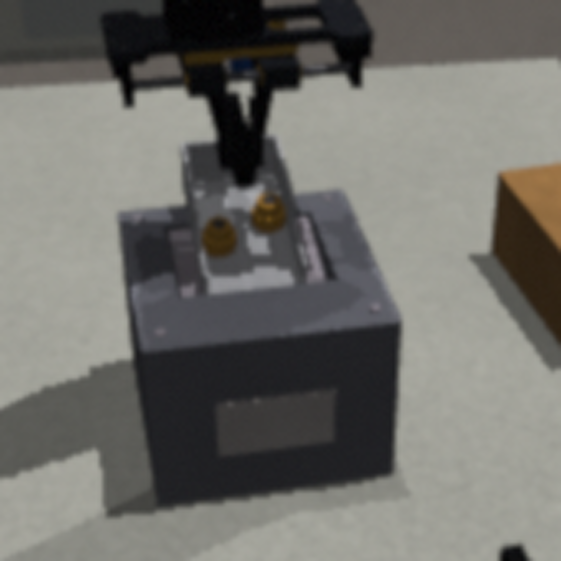

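```bash
python3 -m handwheel '[[0,-0.005,0,0.001,0],[0,-0.01,0,0.0025,0],[0,-0.014,0,0.004,0],[0,-0.018,0,0.006,0],[0,-0.022,0,0.0085,0],[0,-0.027,0,0.0115,0],[0,-0.031,0,0.014,0],[0,-0.0355,0,0.0165,0],[0,-0.0355,0,0.0165,0]]' 12
python3 - <<'E'
from h import *; from cell import *
import cv2
np.set_printoptions(precision=4,suppress=True)
o=get_obs(); print(o["time_s"],o["tool_pos"],o["tool_rot"],o["force"],o["wrist_torque"])
for n in("side","scene"): 
    im=read_camera(n); im=im[70:240,160:330] if n=="side" else im[60:240,190:370]
    cv2.imwrite(f"pics/{n}5.png",cv2.resize(im,None,fx=3.3,fy=3.3,interpolation=cv2.INTER_CUBIC))
E
```

```text
time_s: 10.55
tool_pos: [0.4988, 0.1394, 0.1968]
tool_rot: [-179.9, 0.1, 93.6]
force: [1.1, -0.4, 2.5]
grip_width: 0.0159
10.55 [0.4988 0.1394 0.1968] [-179.9306    0.0957   93.6498] [ 1.0908 -0.4461  2.5371] [-0.3578 -0.1609  0.0519]
```

View pics/scene5.png

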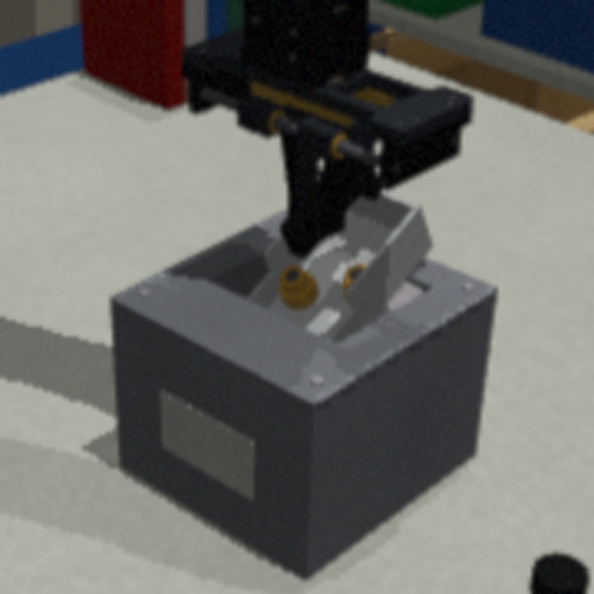

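View pics/side5.png

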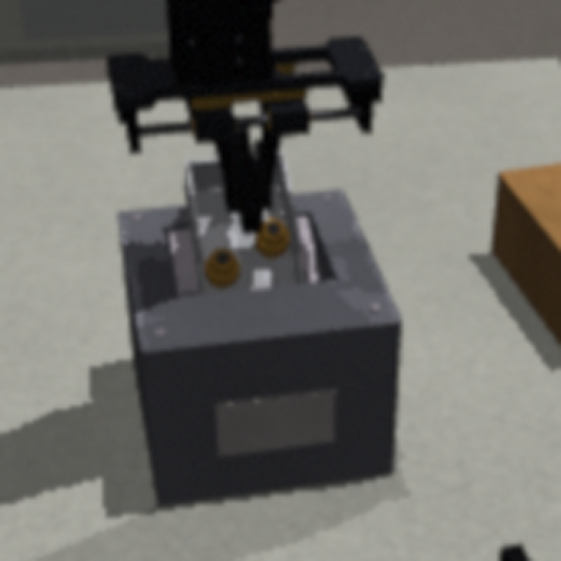

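```bash
python3 -m handwheel '[[0,-0.004,0,0.003,0],[0,-0.008,0,0.0065,0],[0,-0.0115,0,0.01,0],[0,-0.0145,0,0.0135,0],[0,-0.0175,0,0.018,0],[0,-0.021,0,0.023,0],[0,-0.022,0,0.025,0],[0,-0.022,0,0.025,0],[0,-0.022,0,0.025,0]]' 12
python3 - <<'E'
from h import *; from cell import *
import cv2
np.set_printoptions(precision=4,suppress=True)
o=get_obs(); print(o["time_s"],o["tool_pos"],o["tool_rot"],o["force"],o["wrist_torque"])
for n in("side","scene"): 
    im=read_camera(n); im=im[70:240,160:330] if n=="side" else im[60:240,190:370]
    cv2.imwrite(f"pics/{n}6.png",cv2.resize(im,None,fx=3.3,fy=3.3,interpolation=cv2.INTER_CUBIC))
E
```

```text
time_s: 11.55
tool_pos: [0.5004, 0.1181, 0.1722]
tool_rot: [-180.0, 0.1, 93.7]
force: [0.7, -4.0, 0.4]
grip_width: 0.0161
11.55 [0.5004 0.1181 0.1722] [-179.969     0.0851   93.7063] [ 0.6888 -3.9642  0.3723] [-0.9105 -0.1145  0.0099]
```

View pics/scene6.png

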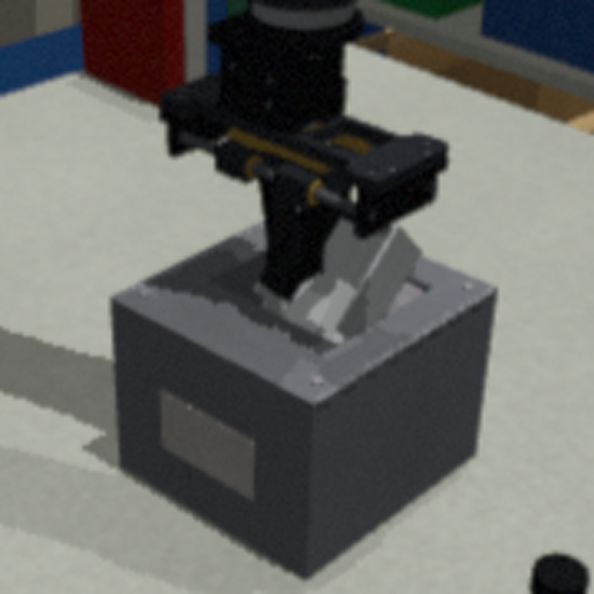

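View pics/side6.png

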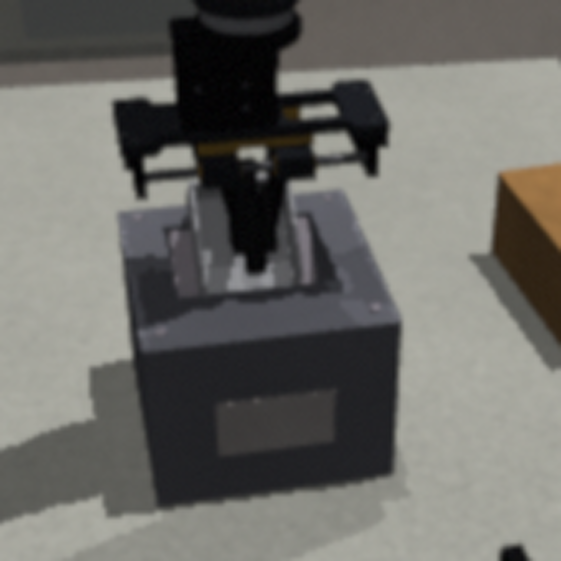

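```bash
python3 -m handwheel '[[0,-0.001,0,0.002,0],[0,-0.001,0,0.002,0],[0,-0.001,0,0.002,0],[0,-0.001,0,0.002,0],[0,-0.001,0,0.002,0],[0,-0.001,0,0.002,0],[0,-0.001,0,0.002,0]]' 15
python3 - <<'E'
from h import *; from cell import *
import cv2
np.set_printoptions(precision=4,suppress=True)
o=get_obs(); print(o["time_s"],o["tool_pos"],o["force"])
cv2.imwrite("pics/w7.png",read_camera("wrist"))
im=read_camera("side")[100:170,190:270]
im=np.clip(im.astype(float)*2,0,255).astype(np.uint8)
cv2.imwrite("pics/side7.png",cv2.resize(im,None,fx=7,fy=7,interpolation=cv2.INTER_CUBIC))
E
```

```text
time_s: 12.35
tool_pos: [0.5005, 0.1176, 0.1707]
tool_rot: [-180.0, 0.1, 93.7]
force: [-0.5, -4.8, 5.2]
grip_width: 0.0158
12.35 [0.5005 0.1176 0.1707] [-0.5105 -4.7508  5.2461]
```

View pics/w7.png

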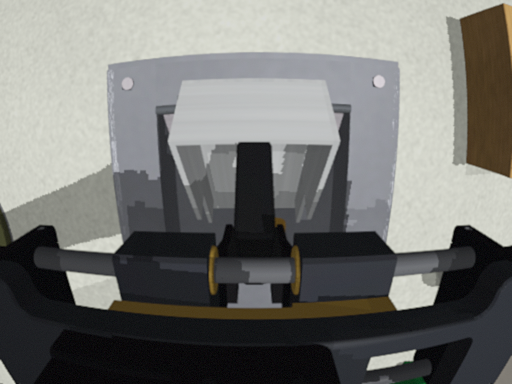

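View pics/side7.png

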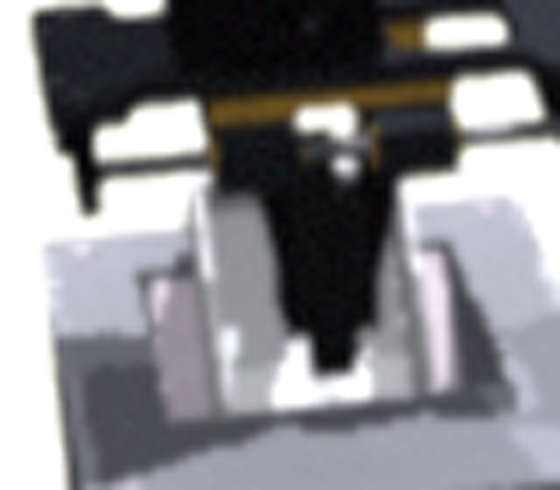

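```bash
python3 - <<'E'
import cv2,numpy as np
im=cv2.imread("pics/w7.png")[180:310,180:330]
im=np.clip(im.astype(float)*1.8,0,255).astype(np.uint8)
cv2.imwrite("pics/w7z.png",cv2.resize(im,None,fx=4.5,fy=4.5,interpolation=cv2.INTER_CUBIC))
E
```

```text
(no output)
```

View pics/w7z.png

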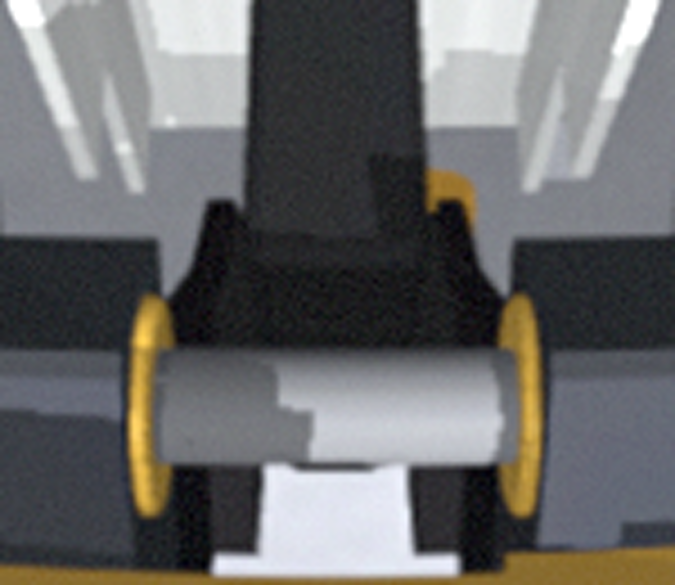

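```bash
python3 -m handwheel '[[0,0.004,0,-0.007,0],[0,0.01,0,-0.014,0],[0,0.017,0,-0.022,0],[0,0.024,0,-0.031,0],[0,0.031,0,-0.039,0],[0,0.038,0,-0.0465,0],[0,0.043,0,-0.049,0],[0,0.049,0,-0.051,0],[0,0.055,0,-0.052,0],[0,0.063,0,-0.053,0],[0,0.071,0,-0.054,0],[0,0.079,0,-0.0545,0],[0,0.087,0,-0.0545,0],[0,0.087,0,-0.0545,0]]' 15
python3 - <<'E'
from h import *; from cell import *
import cv2
np.set_printoptions(precision=4,suppress=True)
o=get_obs(); print(o["time_s"],o["tool_pos"],o["tool_rot"],o["force"],o["wrist_torque"])
for n in("side","scene"): 
    im=read_camera(n); im=im[70:240,160:330] if n=="side" else im[60:240,190:370]
    cv2.imwrite(f"pics/{n}8.png",cv2.resize(im,None,fx=3.3,fy=3.3,interpolation=cv2.INTER_CUBIC))
E
```

```text
time_s: 13.85
tool_pos: [0.4943, 0.2071, 0.225]
tool_rot: [-180.0, -0.1, 93.9]
force: [-0.3, -0.8, -2.7]
grip_width: 0.0157
13.85 [0.4943 0.2071 0.225 ] [-179.9833   -0.0817   93.8793] [-0.2597 -0.8024 -2.6577] [-0.029  -0.0775 -0.0048]
```

View pics/scene8.png

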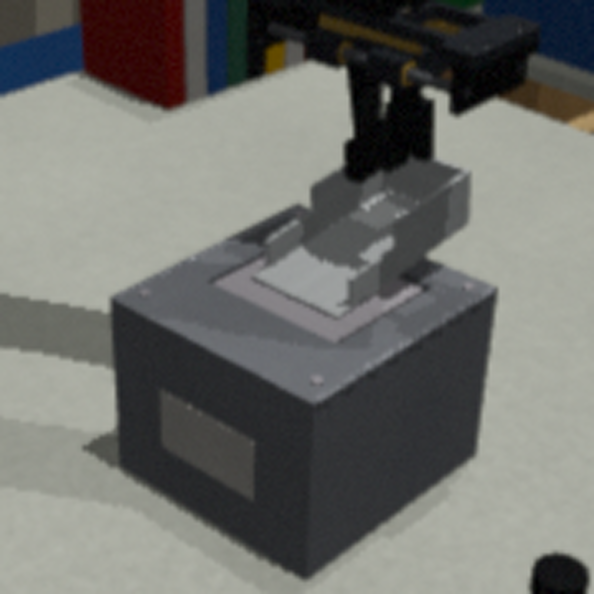

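View pics/side8.png

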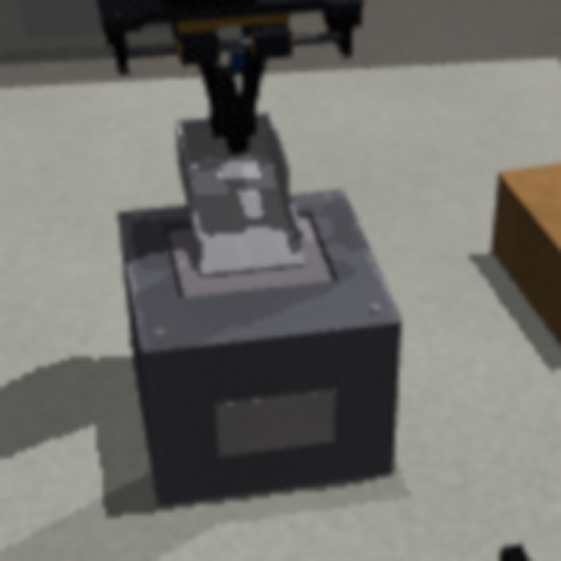

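```bash
python3 -m handwheel '[[0,0,0,-0.01,0],[0,0,0,-0.024,0],[0,-0.008,-0.001,-0.034,0.008],[0,-0.024,-0.004,-0.036,0.023],[0,-0.048,-0.009,-0.036,0.046],[0,-0.074,-0.014,-0.036,0.071],[0,-0.1,-0.018,-0.036,0.096],[0,-0.126,-0.023,-0.036,0.121],[0,-0.152,-0.028,-0.036,0.147],[0,-0.178,-0.033,-0.036,0.172],[0,-0.204,-0.038,-0.036,0.197],[0,-0.23,-0.042,-0.036,0.222],[0,-0.256,-0.047,-0.036,0.247],[0,-0.282,-0.052,-0.036,0.272],[0,-0.308,-0.057,-0.036,0.297],[0,-0.334,-0.062,-0.036,0.322],[0,-0.355,-0.066,-0.03,0.342],[0,-0.367,-0.068,-0.015,0.354],[0,-0.372,-0.069,0.005,0.359],[0,-0.372,-0.069,0.025,0.359]]' 15
python3 - <<'E'
from h import *; from cell import *
import cv2
np.set_printoptions(precision=4,suppress=True)
o=get_obs(); print(o["time_s"],o["tool_pos"],o["tool_rot"],o["force"])
cv2.imwrite("pics/side9.png",read_camera("side"))
E
```

```text
time_s: 15.95
tool_pos: [0.4498, -0.1726, 0.1988]
tool_rot: [-180.0, -0.0, 73.0]
force: [0.4, 0.3, -1.0]
grip_width: 0.0162
15.95 [ 0.4498 -0.1726  0.1988] [-179.9832   -0.0054   73.0009] [ 0.3807  0.265  -1.046 ]
```

View pics/side9.png

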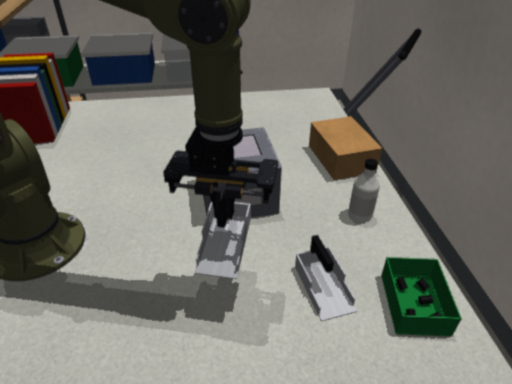

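```bash
python3 -m handwheel '[[0,0,0,0.02,0],[0,0,0,0.04,0],[0,0,0,0.06,0],[0,0,0,0.08,0],[0,0,0,0.092,0],[0,0,0,0.102,0],[0,0,0,0.108,0],[0,0,0,0.113,0],[0,0,0,0.118,0],[0,0,0,0.123,0],[0,0,0,0.127,0],[0,0,0,0.13,0],[0,0,0,0.13,0],[0,0,0,0.13,0]]' 12
python3 -c "
from cell import *
import cv2
o=get_obs();print(o['tool_pos'],o['force'],o['wrist_torque'])
cv2.imwrite('pics/side10.png',cv2.resize(read_camera('side')[180:340,150:310],None,fx=3.6,fy=3.6))
cv2.imwrite('pics/scene10.png',cv2.resize(read_camera('scene')[170:300,90:250],None,fx=3.6,fy=3.6))"
```

```text
time_s: 17.4
tool_pos: [0.4502, -0.1711, 0.0701]
tool_rot: [180.0, 0.0, 73.2]
force: [-0.1, 0.3, -1.9]
grip_width: 0.0159
[ 0.45023723 -0.17114591  0.07012997] [-0.08167755  0.26554125 -1.85769525] [ 0.07264387 -0.19291299  0.03083143]
```

View pics/scene10.png

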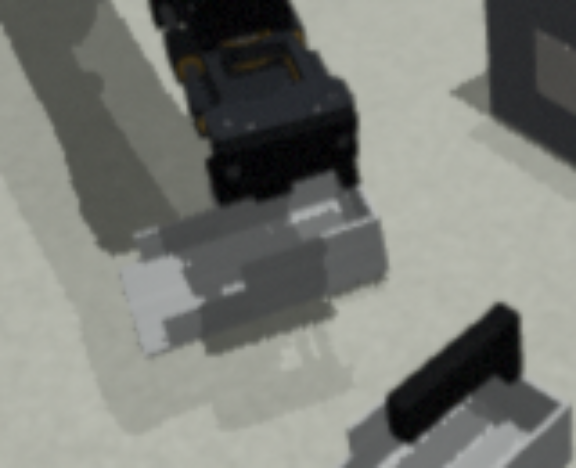

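```bash
python3 -m handwheel '[[0,0,0,0.001,0],[0,0,0,0.002,0],[0,0,0,0.003,0],[0,0,0,0.004,0],[0,0,0,0.004,0],[0,0,0,0.004,0]]' 12
python3 -c "
from cell import *
o=get_obs();print(o['tool_pos'],o['force'],o['wrist_torque'])"
```

```text
time_s: 18.1
tool_pos: [0.4502, -0.171, 0.066]
tool_rot: [180.0, 0.0, 73.2]
force: [0.4, 1.7, 0.8]
grip_width: 0.0161
[ 0.45015088 -0.17097348  0.06596176] [0.38200112 1.68442978 0.81115901] [ 0.19663709 -0.26080651 -0.00511529]
```

```bash
python3 -m handwheel '[[0,0,0,0.001,0],[0,0,0,0.002,0],[0,0,0,0.002,0],[0,0,0,0.002,0]]' 8
python3 -c "
from cell import *
import cv2
o=get_obs();print(o['tool_pos'],o['force'],o['wrist_torque'])
cv2.imwrite('pics/scene11.png',cv2.resize(read_camera('scene')[170:300,90:250],None,fx=3.6,fy=3.6))"
```

```text
time_s: 18.5
tool_pos: [0.45, -0.171, 0.0645]
tool_rot: [-180.0, 0.0, 73.1]
force: [-1.4, 2.5, 5.5]
grip_width: 0.016
[ 0.4500175  -0.17099656  0.06450243] [-1.35346065  2.48500172  5.51061868] [0.42607839 0.21338203 0.01431721]
```

View pics/scene11.png

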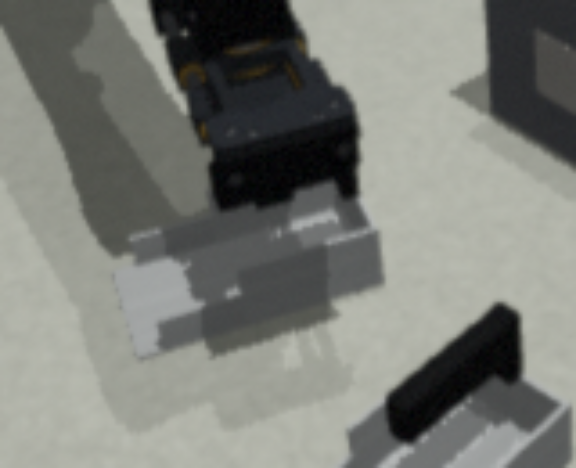

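Flat on the counter. Open gradually, then rise straight up.

```bash
python3 -m handwheel '[[0.02,0,0,-0.001,0],[0.03,0,0,-0.001,0],[0.045,0,0,-0.001,0],[0.06,0,0,-0.001,0],[0.075,0,0,-0.001,0],[0.087,0,0,-0.001,0],[0.087,0,0,-0.001,0],[0.087,0,0,-0.001,0],[0.087,0,0,-0.001,0],[0.087,0,0,-0.001,0],[0.087,0,0,-0.001,0],[0.087,0,0,-0.001,0]]'
python3 -m handwheel '[[0.087,0,0,-0.008,0],[0.087,0,0,-0.02,0],[0.087,0,0,-0.04,0],[0.087,0,0,-0.065,0],[0.087,0,0,-0.09,0],[0.087,0,0,-0.12,0],[0.087,0,0,-0.15,0],[0.087,0,0,-0.15,0]]'
python3 -c "
from cell import *
import cv2
o=get_obs();print(o['tool_pos'],o['force'],o['grip_width'])
cv2.imwrite('pics/scene12.png',read_camera('scene'))
cv2.imwrite('pics/side12.png',read_camera('side'))"
```

```text
time_s: 19.75
tool_pos: [0.4502, -0.1708, 0.065]
tool_rot: [-180.0, 0.0, 73.2]
force: [0.4, 0.4, 0.1]
grip_width: 0.0865
time_s: 20.55
tool_pos: [0.453, -0.1716, 0.2207]
tool_rot: [179.5, 0.1, 73.2]
force: [0.0, -0.6, 0.3]
grip_width: 0.0872
[ 0.45300286 -0.17155558  0.22065388] [ 0.00768703 -0.64514839  0.27911085] 0.08723366560179922
```

View pics/scene12.png

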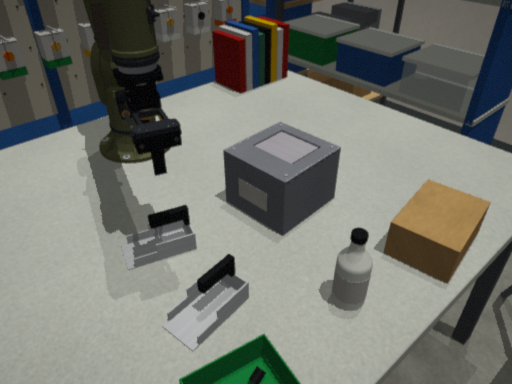

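View pics/side12.png

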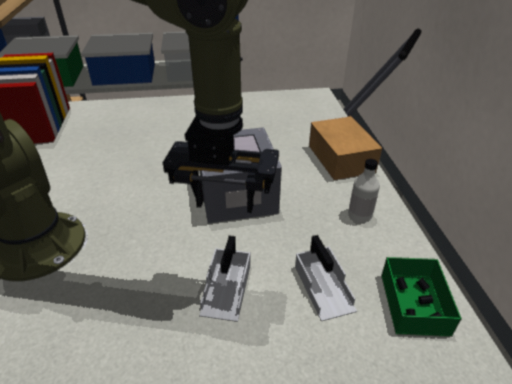

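```bash
python3 -m handwheel '[[0.087,0,0,0,0],[0.087,0,0,0,0],[0.087,0,0,0,0]]'
python3 -c "
from cell import *
print(sign_off())"
```

```text
time_s: 20.95
tool_pos: [0.4497, -0.1706, 0.2142]
tool_rot: [-179.9, -0.0, 73.2]
force: [0.1, 0.2, -0.4]
grip_width: 0.0872
the job is handed in; nothing more can be done
None
```

I tipped both fittings into the bin and stood the empty scoop back upright on the counter near where it started. I handed the job in at about 21 s of the 58 s allowed; `sign_off()` reported no verdict.

The moves can't tilt the tool, so I tipped the scoop by letting it pivot in a light grip about the bin's hinge-side edge. The lip went through the flap until the scoop was at about 48–50° (worked out from the tool position). It stayed pressed there for over half a second, with about 5 N on the wrist at the end. At that tilt the lip probably reached past the flap's free edge, so the scoop's underside just behind the lip may have been what held the flap open.

**Checks that agreed:**
- With the flap still held open, the wrist picture showed the tray empty down to its lip and one fitting on the bin floor.
- The last pictures show the flap shut and the scoop flat, empty and clear of the open gripper.
- The spare scoop sits at the same pixels as at the start.

**Not confirmed:**
- I never saw the second fitting inside the bin. The fin and fingers hid part of the bin, and I infer it is there because it is neither on the tray nor anywhere on the counter in view.
- I had no direct reading of the flap angle. I judged it only from the pictures and the scoop's tilt.

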